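# Find the jar lid that rocks and press it home

### The arm

A 6-joint arm with a two-finger parallel gripper is mounted at the origin on the work surface. World frame = base frame: x ahead of the robot, y to its left, z up, the work surface at z = 0. Lengths are in mm, angles in rad, forces in N, time in s.
With the tool pointing down it reaches from about 375 to 925 mm from the base axis. Payload 5.7 kg.
Tool frame: the origin (TCP) lies on the centre line of the jaws, within the pads' length; the fingertips stand 17 mm ahead of it and the grasp point (between the pads) lies 2 mm behind it; z points along the fingers, y is the direction in which the jaws open and shut (so a half turn about z gives the same grasp; the last joint's range is limited). The gripper opens to 88 mm and grips with 3 to 60 N. Pads are 20 mm wide; open, the fingers measure 115 mm over their backs; the gripper's body (75 mm by 178 mm) begins 61 mm behind the grasp point.
Start: joints at [1.169, 0.359, 1.51, -0, 1.272, -0.115], TCP at [169.724, 575.463, 239.623] pointing down, gripper open.
Joint ranges: [-2.97, 2.97], [-1.01, 2.36], [0.21, 2.38], [-0.96, 4.11], [0.2, 2.71], [-2.98, 2.98]. Speed limits (rad/s): [2.39, 2.39, 3.14, 3.14, 3.14, 3.14].

### API

Orientations are given as a unit quaternion [x, y, z, w].
In Python, from workcell import readout, cams, ticket gives the robot as it stands.
- The arm moves only by the shell command python3 -m creep 'ROWS'. ROWS is JSON, a list of rows, each a list of 3 entries, a list of its own where there are three numbers: the shift along the tool's x, y, z in m, then the turn about the tool's z in degrees, then the opening, from 0 (shut) to 1 (fully open). A call has 1 to 20 rows; each row shifts and turns the commanded pose from where the row before left it, along the tool's axes as they then stand; what a row does not reach is not made up. A row lasts 1/10 s, in which the tool goes at most 50 mm and 8.59 degrees, less where a joint would pass 70% of its speed; a pose out of reach is approached as far as the arm can. A call is refused whole if a number of a shift passes 0.05 or a number of a turn 8.59, either way. A call with a gripper value outside its range is refused whole. The fingers move at their own pace and stop on an object; the grip force is fixed at half the most. Time passes only in rows, so rows that do not move let the fingers close. It gives the time, the measured TCP pose, the force and the opening at its end, in the units of the state.
- readout.get_state(): the state, without advancing time (a new reading comes with each control period).
- cams.camera(name): name is "scene" or "top"; returns the picture (480x640x3 uint8, blue, green, red); there is no depth.
- cams.camera_info(name): a dict with "fx", "fy", "cx", "cy" (pixels), "T" (4x4, takes a point from camera to world coordinates). Camera axes: x right, y up, looking along -z (the intrinsics and any distortion apply to the point x, -y, -z); pixel columns grow to the right and rows downward; lengths in mm; the calibration is good to about 2 mm. A picture is of the moment at which its call begins. camera_info takes no time and is no camera call.
- ticket.sign_off(): hands the job in, once; it reports no verdict.
The state is a dict: "time_s": time; "qpos": joint angles; "dq": joint speeds; "effort": joint torques, N m; "eef_pos": TCP position; "tcp_rot": TCP orientation; "wrist_force": force on the tool from outside, world axes, zero at the start; "moment": the same for the moment, N m; "width": opening from 0.0 (shut) to 1.0 (fully open).
Only numpy, scipy, OpenCV 4.12 (cv2) and the standard library are available. Lean on these libraries where they do the work, as an engineer would, in place of code of your own. Each camera call takes 0.05 s, during which the arm holds its last target.

### The job

Three of the four jar lids in the caddy are on properly and one is not: press lightly near the rim of the lids with the fingertips until you find the one that rocks, then press that one firmly at its middle until it is fully home. Finish with the fingertips still pressing down on it, so that its seal takes. Do not hammer on any lid, do not pull any lid up, lift nothing, and leave the other things on the desk as they stand.

Things in the scene. Friction and masses are not known exactly. Their poses are not given: they have to be found in the camera images.
- lid_a: One of four identical white press-on jar lids, thin blue ring on top: 66 mm across, 16 mm high, top flat and level. Origin: centre of its top face, z up. Jars are held fast in the caddy. Lid tops stand 74 to 86 mm above the desk, each a little different, so height does not tell which is loose. Three lids are home and do not give when pressed; any one of the four is not home.
- lid_b: Same as lid_a. How the loose lid (whichever it is) rocks: it lies level, but pressed near its rim (15 to 25 mm from the centre, any side) that side sinks under 1 to 3 N, up to 0.2 rad (a fingertip 20 mm wide, 24 mm from the centre, sinks about 3 mm under 5 N), then is stopped; let go, it comes back level.
- lid_d: Same as lid_a. How the loose lid (whichever it is) is seated: pressed at its middle it gives way at about 10 N and goes straight down 6 mm onto a hard stop; from then on it stays down and no longer rocks.
- lid_c: Same as lid_a: one of the four identical lids; origin at the centre of its top face, z up.
- caddy: Wooden caddy, fixed to the desk: a 190 x 190 x 30 mm block in which the four jars are sunk at 45 mm either way from its centre (90 mm from jar to jar), and on its own +y side an open trough 66 mm wide and 30 mm deep. Origin: underside, centre of the block.
- glue: Bystander: loose glue stick, 27 mm across, 88 mm high, upright in the caddy's trough; origin at its foot.
- eraser: Bystander: loose eraser, 43 x 18 x 12 mm, in the caddy's trough; origin under its centre.
- stapler: Bystander: loose red and black stapler, 125 x 34 x 55 mm, long along its x; origin under its centre.
- tape: Bystander: loose orange tape roll lying flat, 84 mm across, 18 mm high; origin under its centre.
- mug: Bystander: loose blue mug, 78 mm across, 85 mm high, handle at its +y; origin under its centre.

How it is judged:
By the outcome, as a careful person would: the job done as asked, in the order asked, and still so for the second after the job is handed in, while the arm keeps its last pose, push and grip.
It also fails if it takes over 48 s, if anything falls off the work surface, if the arm or the gripper's body presses on something with over 40 N, if the wrist force passes 120 N, or if a joint passes its speed limit or range.

## Working session

There is one attempt and no reset: what is moved stays moved. The work goes in short steps, Python scripts to look and compute and a shell command to move; the robot and the scene stay as the last step left them, time stands still between calls to the robot, and variables do not carry over. Pictures are saved under pics/ and viewed, and the job is handed in when it is done.

```bash
ls; mkdir -p pics; python3 - <<'E'
from workcell import readout,cams
import cv2,json
print(readout.get_state())
for n in("scene","top"):
    cv2.imwrite(f"pics/{n}0.png",cams.camera(n)); i=cams.camera_info(n); print(n,i)
E
```

```text
pics
{'time_s': 0.0, 'qpos': array([ 1.16890433e+00,  3.59512643e-01,  1.51141187e+00, -1.95373964e-06,
        1.27246725e+00, -1.15116857e-01]), 'dq': array([-5.05418764e-04,  7.31400574e-04, -6.18708274e-04, -6.72896432e-04,
        6.01738633e-05, -9.56137063e-05]), 'effort': array([ 3.27205904e-03, -5.15387964e+01, -2.70726711e+01,  6.78119017e-02,
        3.47628468e-02, -9.80318691e-05]), 'eef_pos': array([169.48211092, 574.89867463, 238.81282269]), 'tcp_rot': array([ 1.42896390e-01,  9.89737244e-01, -8.69905582e-04, -2.29055557e-04]), 'wrist_force': array([ 0.29728217, -0.21777167, -0.31112075]), 'moment': array([ 0.00914487, -0.01124961, -0.00401539]), 'width': 1.0027950389695317}
scene {'fx': 505.9740887671554, 'fy': 505.9740887671554, 'cx': 324.2948143774916, 'cy': 233.80010029822165, 'T': array([[-3.45826450e-01, -7.94463498e-01,  4.99231225e-01,
         1.07850261e+03],
       [ 9.38227472e-01, -2.86245041e-01,  1.94404184e-01,
         2.21761266e+02],
       [-1.15445656e-02,  5.35622559e-01,  8.44378586e-01,
         9.48972494e+02],
       [ 0.00000000e+00,  0.00000000e+00,  0.00000000e+00,
         1.00000000e+00]])}
top {'fx': 488.9116510464506, 'fy': 488.9116510464506, 'cx': 320.63312975671295, 'cy': 241.40107000316064, 'T': array([[-2.48485059e-02,  9.92962023e-01, -1.15797122e-01,
         4.57630962e+02],
       [-9.99461931e-01, -2.71563654e-02, -1.83951363e-02,
        -3.30691164e+00],
       [-2.14103006e-02,  1.15277723e-01,  9.93102535e-01,
         1.09221875e+03],
       [ 0.00000000e+00,  0.00000000e+00,  0.00000000e+00,
         1.00000000e+00]])}
```

View pics/scene0.png

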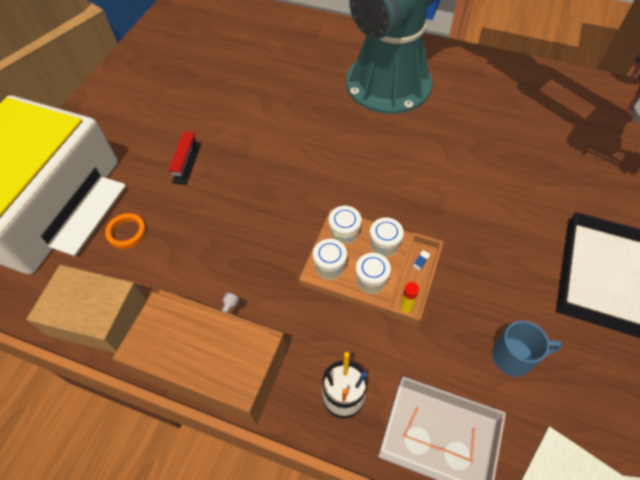

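View pics/top0.png

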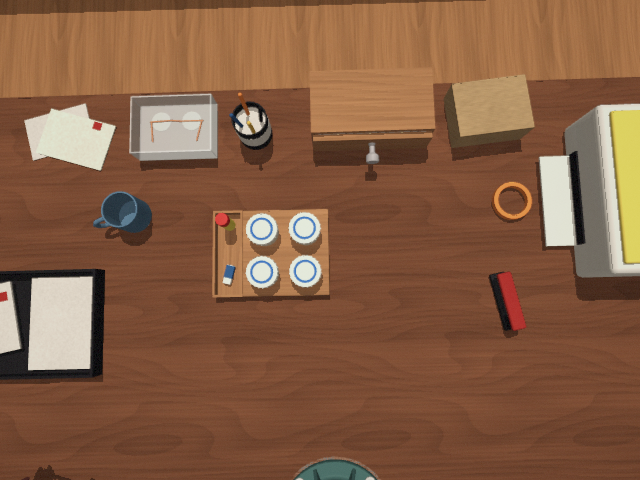

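The top view shows four ringed lids at about (262,229), (305,228), (262,272) and (305,271). The glue (222,219) and eraser (229,275) are in the trough on the left. Next I'll triangulate the rings from both views.

```bash
cat > h.py <<'E'
import cv2,numpy as np
from workcell import cams
def rings(im,box):
    x0,y0,x1,y1=box
    S=4
    c=cv2.resize(im[y0:y1,x0:x1],None,fx=S,fy=S,interpolation=cv2.INTER_CUBIC)
    b,g,r=[c[...,k].astype(int) for k in range(3)]
    m=((b-r>35)&(b>90)).astype(np.uint8)
    cs,_=cv2.findContours(m,cv2.RETR_EXTERNAL,cv2.CHAIN_APPROX_NONE)
    out=[]
    for k in cs:
        if len(k)<60: continue
        h=cv2.convexHull(k); e=cv2.fitEllipse(h)
        out.append([(e[0][0]+.5)/S-.5+x0,(e[0][1]+.5)/S-.5+y0,e[1][0]/S,e[1][1]/S])
    return np.array(out)
def ray(n,u,v):
    i=cams.camera_info(n);T=i["T"]
    d=T[:3,:3]@np.array([(u-i["cx"])/i["fx"],-(v-i["cy"])/i["fy"],-1.])
    return T[:3,3],d/np.linalg.norm(d)
def onz(n,u,v,z):
    o,d=ray(n,u,v); return o+d*(z-o[2])/d[2]
def tri(uv1,uv2):
    o1,d1=ray("top",*uv1);o2,d2=ray("scene",*uv2)
    A=np.stack([d1,-d2],1);s,*_=np.linalg.lstsq(A,o2-o1,rcond=None)
    p=o1+s[0]*d1;q=o2+s[1]*d2
    return (p+q)/2,np.linalg.norm(p-q)
E
python3 - <<'E'
from h import *
np.set_printoptions(precision=1,suppress=True)
T=rings(cv2.imread("pics/top0.png"),(243,205,330,300));S=rings(cv2.imread("pics/scene0.png"),(305,200,408,296))
print(T);print(S)
for t in T:
  w=onz("top",t[0],t[1],80)
  j=min(range(len(S)),key=lambda j:np.linalg.norm(onz("scene",*S[j,:2],80)-w))
  p,e=tri(t[:2],S[j,:2]);print(t[:2],S[j,:2],p,"gap",e)
for c in [(214,212),(329,210),(329,297),(213,298)]: print("caddy corner",onz("top",*c,30))
print("glue top",onz("top",222,219,88), "from scene",onz("scene",412,289,88))
E
```

```text
[[261.2 271.5  23.1  23.4]
 [304.7 270.8  23.2  23.2]
 [261.  228.4  22.6  23.1]
 [304.  227.3  22.8  23.1]]
[[372.9 267.   21.   24.2]
 [329.5 252.6  20.5  23.5]
 [386.4 230.8  19.   23.1]
 [344.6 218.4  18.5  22.3]]
[261.2 271.5] [386.4 230.8] [516.2 139.2  82.5] gap 1.5474051785420604
[304.7 270.8] [344.6 218.4] [515.6  49.2  81.2] gap 1.5438934118649652
[261.  228.4] [372.9 267. ] [606.3 138.6  83.7] gap 1.6444861279015741
[304.  227.3] [329.5 252.6] [605.7  48.6  85.8] gap 1.5182148547374275
caddy corner [653.4 250.7  30. ]
caddy corner [650.6  -3.8  30. ]
caddy corner [460.2   1.3  30. ]
caddy corner [464.3 252.8  30. ]
glue top [627.4 220.1  88. ] from scene [628.9 221.2  88. ]
```

The triangulated lids form a 90 mm square with tops at 81–86 mm, which agrees with the text. First I'll square the tool to the world axes and shut the fingers.

```bash
python3 -m creep '[[[0,0,0],-8.2,0],[[0,0,0],-8.2,0],[[0,0,0],0,0]]'; python3 -c "
from workcell import readout;s=readout.get_state();print(s['tcp_rot'],s['width'])"
```

```text
time_s: 0.4
eef_pos: [169.6, 575.1, 239.2]
tcp_rot: [-0.0, 1.0, -0.001, -0.0]
wrist_force: [1.1, -0.1, 0.5]
width: 0.763
[-3.52772460e-04  9.99999791e-01 -5.00852355e-04 -2.08331332e-04] 0.7629007399016549
```

```bash
python3 -m creep '[[[-0.032,-0.0335,0],0,0],[[-0.032,-0.0335,0],0,0],[[-0.032,-0.0335,0],0,0],[[-0.032,-0.0335,0],0,0],[[-0.032,-0.0335,0],0,0],[[-0.032,-0.0335,0],0,0],[[-0.032,-0.0335,0],0,0],[[-0.032,-0.0335,0],0,0],[[-0.032,-0.0335,0],0,0],[[-0.032,-0.0335,0],0,0],[[-0.032,-0.0335,0],0,0],[[-0.032,-0.0335,0],0,0],[[-0.032,-0.0335,0],0,0],[[0,0,0],0,0],[[0,0,0],0,0]]'
```

```text
time_s: 1.9
eef_pos: [585.6, 138.9, 239.1]
tcp_rot: [0.003, 1.0, 0.0, -0.001]
wrist_force: [-0.7, 0.8, 0.3]
width: 0.004
```

```bash
python3 -m creep '[[[0,0,0.03],0,0],[[0,0,0.04],0,0],[[0,0,0.035],0,0],[[0,0,0.02],0,0],[[0,0,0.005],0,0],[[0,0,0],0,0],[[0,0,0],0,0]]'; python3 - <<'E'
from workcell import cams
import cv2
cv2.imwrite("pics/s1.png",cams.camera("scene"))
E
```

```text
time_s: 2.6
eef_pos: [586.0, 140.5, 110.9]
tcp_rot: [0.0, 1.0, 0.0, 0.001]
wrist_force: [0.4, -0.4, 0.1]
width: 0.004
```

View pics/s1.png

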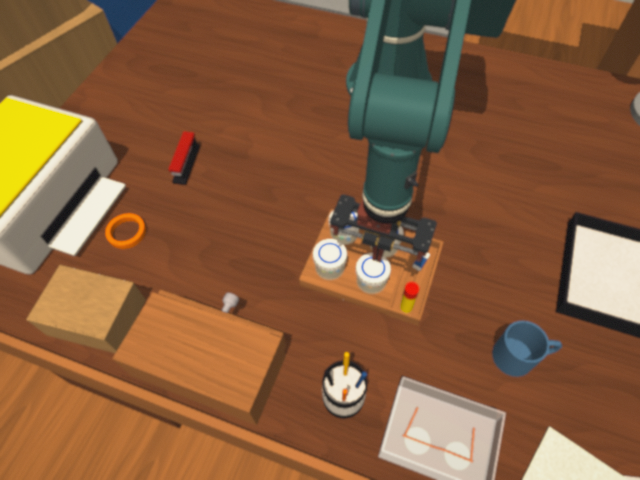

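The picture shows the shut fingers over the near side of the lid at (373,270), clear of the glue at (411,295). Next I'll creep down.

```bash
python3 -m creep '[[[0,0,0.002],0,0],[[0,0,0.002],0,0],[[0,0,0.001],0,0],[[0,0,0.001],0,0],[[0,0,0],0,0]]';python3 -m creep '[[[0,0,0.001],0,0],[[0,0,0],0,0]]';python3 -m creep '[[[0,0,0.001],0,0],[[0,0,0],0,0]]'
```

```text
time_s: 3.15
eef_pos: [585.4, 139.6, 103.5]
tcp_rot: [0.0, 1.0, -0.0, -0.0]
wrist_force: [0.5, 0.4, -0.4]
width: 0.005
time_s: 3.35
eef_pos: [585.4, 139.7, 102.5]
tcp_rot: [0.0, 1.0, -0.0, -0.0]
wrist_force: [0.3, -0.3, 0.3]
width: 0.007
time_s: 3.55
eef_pos: [585.4, 139.7, 101.5]
tcp_rot: [0.0, 1.0, -0.0, -0.0]
wrist_force: [0.7, 0.2, -0.3]
width: 0.006
```

```bash
python3 -m creep '[[[0,0,0.0005],0,0],[[0,0,0],0,0]]';python3 -m creep '[[[0,0,0.0005],0,0],[[0,0,0],0,0]]';python3 -m creep '[[[0,0,0.0005],0,0],[[0,0,0],0,0]]'
```

```text
time_s: 3.75
eef_pos: [585.4, 139.7, 101.1]
tcp_rot: [0.0, 1.0, -0.0, -0.0]
wrist_force: [-0.6, -0.5, -0.1]
width: 0.006
time_s: 3.95
eef_pos: [585.5, 139.7, 101.0]
tcp_rot: [0.0, 1.0, -0.0, 0.0]
wrist_force: [-2.3, -1.0, 3.8]
width: 0.007
time_s: 4.15
eef_pos: [585.5, 139.7, 100.9]
tcp_rot: [0.0, 1.0, -0.0, 0.0]
wrist_force: [-1.9, -0.3, 6.1]
width: 0.005
```

The first lid (606,139) pushes back 6 N with only 0.1 mm of travel, so it is home. On to the lid at (606,49).

```bash
python3 -m creep '[[[0,0,-0.005],0,0],[[0,0,-0.01],0,0],[[0,-0.03,0],0,0],[[0,-0.03,0],0,0],[[0,-0.03,0],0,0],[[0,0,0.004],0,0],[[0,0,0.003],0,0],[[0,0,0],0,0],[[0,0,0],0,0]]';python3 -m creep '[[[0,0,0.001],0,0],[[0,0,0.001],0,0],[[0,0,0],0,0]]';python3 -m creep '[[[0,0,0.001],0,0],[[0,0,0],0,0]]'
```

```text
time_s: 5.05
eef_pos: [585.3, 50.7, 108.1]
tcp_rot: [-0.0, 1.0, 0.0, -0.0]
wrist_force: [1.3, 0.6, -0.6]
width: 0.004
time_s: 5.35
eef_pos: [585.3, 50.1, 106.0]
tcp_rot: [-0.0, 1.0, -0.0, -0.0]
wrist_force: [-0.8, 0.9, -0.0]
width: 0.008
time_s: 5.55
eef_pos: [585.4, 49.8, 105.1]
tcp_rot: [0.0, 1.0, -0.0, -0.0]
wrist_force: [-0.3, -0.4, -0.3]
width: 0.006
```

```bash
for i in 1; do :; done; python3 -m creep '[[[0,0,0.001],0,0],[[0,0,0],0,0]]';python3 -m creep '[[[0,0,0.0005],0,0],[[0,0,0],0,0]]';python3 -m creep '[[[0,0,0.0005],0,0],[[0,0,0],0,0]]';python3 -m creep '[[[0,0,0.0005],0,0],[[0,0,0],0,0]]'
```

```text
time_s: 5.75
eef_pos: [585.3, 49.7, 104.0]
tcp_rot: [0.0, 1.0, -0.0, -0.0]
wrist_force: [-0.6, -0.7, 0.8]
width: 0.006
time_s: 5.95
eef_pos: [585.4, 49.7, 103.6]
tcp_rot: [0.0, 1.0, -0.0, -0.0]
wrist_force: [-0.1, -1.2, 0.2]
width: 0.004
time_s: 6.15
eef_pos: [585.4, 49.7, 103.1]
tcp_rot: [0.0, 1.0, -0.0, -0.0]
wrist_force: [0.7, 0.7, 1.0]
width: 0.005
time_s: 6.35
eef_pos: [585.4, 49.7, 103.0]
tcp_rot: [0.0, 1.0, -0.0, 0.0]
wrist_force: [-1.6, 0.7, 4.5]
width: 0.003
```

```bash
python3 -m creep '[[[0,0,0.0005],0,0],[[0,0,0],0,0]]'
```

```text
time_s: 6.55
eef_pos: [585.5, 49.7, 103.0]
tcp_rot: [0.0, 1.0, -0.0, 0.0]
wrist_force: [-2.9, 0.3, 8.0]
width: 0.001
```

The lid at (606,49) is home too: 8 N with no travel. Next is the lid at (516,49).

```bash
python3 -m creep '[[[0,0,-0.005],0,0],[[0,0,-0.008],0,0],[[0.025,0,0],0,0],[[0.025,0,0],0,0],[[0,0,0.004],0,0],[[0,0,0.004],0,0],[[0,0,0.003],0,0],[[0,0,0],0,0],[[0,0,0],0,0]]';python3 -m creep '[[[0,0,0.001],0,0],[[0,0,0.001],0,0],[[0,0,0],0,0]]'
```

```text
time_s: 7.45
eef_pos: [536.2, 49.7, 104.0]
tcp_rot: [0.0, 1.0, -0.0, 0.0]
wrist_force: [0.2, -0.1, 0.3]
width: 0.006
time_s: 7.75
eef_pos: [535.4, 49.7, 102.0]
tcp_rot: [0.0, 1.0, -0.0, -0.0]
wrist_force: [0.2, 0.7, -0.1]
width: 0.004
```

```bash
python3 -m creep '[[[0,0,0.001],0,0],[[0,0,0.001],0,0],[[0,0,0],0,0]]';python3 -m creep '[[[0,0,0.0005],0,0],[[0,0,0],0,0]]';python3 -m creep '[[[0,0,0.0005],0,0],[[0,0,0],0,0]]';python3 -m creep '[[[0,0,0.0005],0,0],[[0,0,0],0,0]]'
```

```text
time_s: 8.05
eef_pos: [535.3, 49.8, 100.0]
tcp_rot: [0.0, 1.0, -0.0, -0.0]
wrist_force: [-0.3, -0.6, -1.0]
width: 0.007
time_s: 8.25
eef_pos: [535.4, 49.8, 99.6]
tcp_rot: [0.0, 1.0, -0.0, -0.0]
wrist_force: [-1.2, 0.1, 1.0]
width: 0.002
time_s: 8.45
eef_pos: [535.4, 49.8, 99.1]
tcp_rot: [0.0, 1.0, -0.0, -0.0]
wrist_force: [0.3, -0.1, -0.5]
width: 0.004
time_s: 8.65
eef_pos: [535.4, 49.7, 98.6]
tcp_rot: [0.0, 1.0, -0.0, -0.0]
wrist_force: [0.0, 0.0, 0.6]
width: 0.005
```

```bash
python3 -m creep '[[[0,0,0.0005],0,0],[[0,0,0],0,0]]';python3 -m creep '[[[0,0,0.0005],0,0],[[0,0,0],0,0]]';python3 -m creep '[[[0,0,0.0005],0,0],[[0,0,0],0,0]]'
```

```text
time_s: 8.85
eef_pos: [535.4, 49.7, 98.1]
tcp_rot: [0.0, 1.0, -0.0, -0.0]
wrist_force: [0.8, -0.1, 0.1]
width: 0.006
time_s: 9.05
eef_pos: [535.4, 49.7, 97.6]
tcp_rot: [0.0, 1.0, -0.0, -0.0]
wrist_force: [-0.1, 0.0, -0.1]
width: 0.001
time_s: 9.25
eef_pos: [535.4, 49.8, 97.1]
tcp_rot: [0.0, 1.0, -0.0, -0.0]
wrist_force: [-0.0, 0.3, -0.0]
width: 0.006
```

```bash
python3 -m creep '[[[0,0,0.0005],0,0],[[0,0,0],0,0]]';python3 -m creep '[[[0,0,0.0005],0,0],[[0,0,0],0,0]]';python3 -m creep '[[[0,0,0.0005],0,0],[[0,0,0],0,0]]'
```

```text
time_s: 9.45
eef_pos: [535.4, 49.8, 96.6]
tcp_rot: [0.0, 1.0, -0.0, -0.0]
wrist_force: [0.0, 0.4, -0.3]
width: 0.006
time_s: 9.65
eef_pos: [535.4, 49.7, 96.1]
tcp_rot: [0.0, 1.0, -0.0, -0.0]
wrist_force: [-0.6, 0.2, -0.2]
width: 0.003
time_s: 9.85
eef_pos: [535.4, 49.7, 95.6]
tcp_rot: [0.0, 1.0, -0.0, -0.0]
wrist_force: [-0.4, 0.4, -0.0]
width: 0.005
```

```bash
python3 -m creep '[[[0,0,0.0005],0,0],[[0,0,0.0005],0,0],[[0,0,0],0,0]]';python3 -m creep '[[[0,0,0.0005],0,0],[[0,0,0],0,0]]';python3 - <<'E'
from workcell import cams
import cv2
a=cams.camera("scene")[180:320,280:460];b=cams.camera("top")[190:310,200:350]
cv2.imwrite("pics/s2.png",cv2.resize(a,None,fx=4,fy=4,interpolation=2));cv2.imwrite("pics/t2.png",cv2.resize(b,None,fx=4,fy=4,interpolation=2))
E
```

```text
time_s: 10.15
eef_pos: [535.4, 49.7, 94.6]
tcp_rot: [0.0, 1.0, -0.0, -0.0]
wrist_force: [-0.5, -1.8, 0.3]
width: 0.002
time_s: 10.35
eef_pos: [535.6, 49.8, 94.2]
tcp_rot: [0.0, 1.0, -0.0, 0.0]
wrist_force: [-0.3, -0.3, 0.9]
width: 0.006
```

View pics/s2.png

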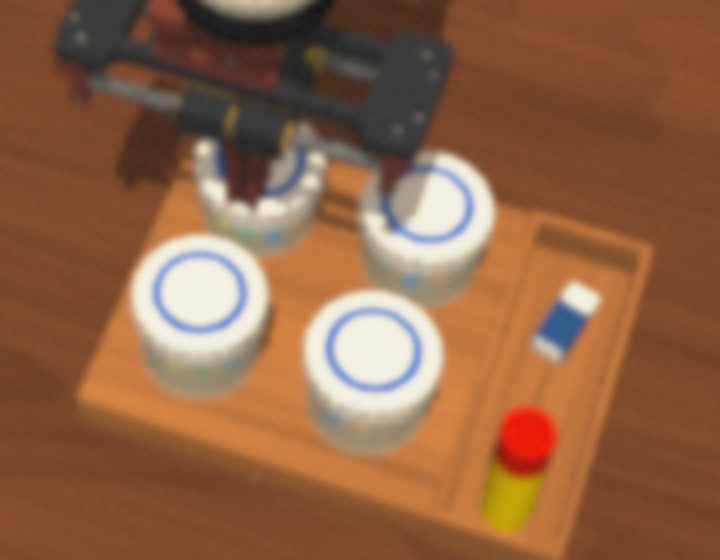

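The picture shows the fingertips at the near-camera edge of that lid, about (245,195) in the crop, with the other lids and the trough undisturbed. I'll continue gently.

```bash
python3 -m creep '[[[0,0,0.0005],0,0],[[0,0,0],0,0]]';python3 -m creep '[[[0,0,0.0005],0,0],[[0,0,0],0,0]]'
```

```text
time_s: 10.65
eef_pos: [535.5, 49.7, 93.7]
tcp_rot: [0.0, 1.0, -0.0, 0.0]
wrist_force: [-0.0, -0.3, 1.3]
width: 0.008
time_s: 10.85
eef_pos: [535.5, 49.7, 93.4]
tcp_rot: [0.0, 1.0, -0.0, 0.0]
wrist_force: [-0.8, 0.4, 4.8]
width: 0.006
```

```bash
python3 -m creep '[[[0,0,0.0005],0,0],[[0,0,0],0,0]]'; python3 - <<'E'
from h import *
np.set_printoptions(precision=1,suppress=True)
for n in ("top","scene"):
    im=cams.camera(n); cv2.imwrite(f"pics/{n}3.png",im)
# white lid outlines as second height measure, from the first pictures
for n,cs in (("top",[(261,271),(304,271),(261,228),(304,227)]),("scene",[(386,231),(345,218),(373,267),(330,253)])):
    im=cv2.imread(f"pics/{n}0.png")
    for c in cs: 
        print(n,c,im[c[1],c[0]])
E
```

```text
time_s: 11.05
eef_pos: [535.6, 49.7, 93.2]
tcp_rot: [0.0, 1.0, -0.0, 0.0]
wrist_force: [-1.1, -0.9, 7.6]
width: 0.005
top (261, 271) [219 232 228]
top (304, 271) [219 233 228]
top (261, 228) [218 233 228]
top (304, 227) [220 233 228]
scene (386, 231) [227 241 244]
scene (345, 218) [228 241 244]
scene (373, 267) [227 241 244]
scene (330, 253) [227 241 244]
```

```bash
python3 - <<'E'
import cv2,numpy as np
a=cv2.imread("pics/scene0.png")[195:260,310:410];b=cv2.imread("pics/scene3.png")[195:260,310:410]
cv2.imwrite("pics/cmp3.png",cv2.resize(np.hstack([a,b]),(800,260),interpolation=2))
E
```

```text
(no output)
```

View pics/cmp3.png

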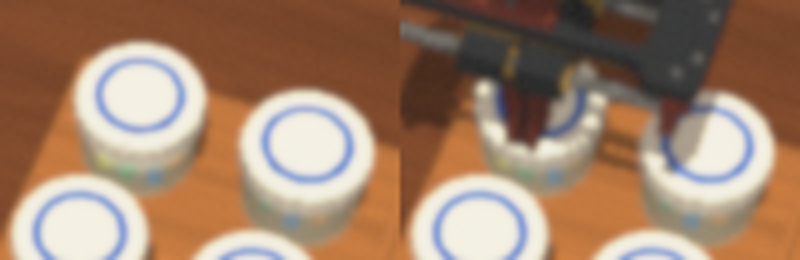

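Stiff contact here at tip height about 76.5 mm disagrees with the triangulated 81 mm, so I'm leaving this lid undecided for now. Next is the fourth lid, at (516,139).

```bash
python3 -m creep '[[[0,0,-0.005],0,0],[[0,0,-0.01],0,0],[[0,0.03,0],0,0],[[0,0.03,0],0,0],[[0,0.03,0],0,0],[[0,0,0.003],0,0],[[0,0,0],0,0],[[0,0,0],0,0]]';python3 -m creep '[[[0,0,0.001],0,0],[[0,0,0.001],0,0],[[0,0,0],0,0]]'
```

```text
time_s: 11.95
eef_pos: [535.3, 139.0, 104.7]
tcp_rot: [0.0, 1.0, -0.0, -0.0]
wrist_force: [0.1, -0.4, 0.8]
width: 0.008
time_s: 12.25
eef_pos: [535.4, 139.1, 102.5]
tcp_rot: [0.001, 1.0, -0.0, -0.0]
wrist_force: [-0.5, -0.2, 0.5]
width: 0.003
```

```bash
python3 -m creep '[[[0,0,0.001],0,0],[[0,0,0],0,0]]';python3 -m creep '[[[0,0,0.0005],0,0],[[0,0,0],0,0]]';python3 -m creep '[[[0,0,0.0005],0,0],[[0,0,0],0,0]]'
```

```text
time_s: 12.45
eef_pos: [535.4, 139.5, 101.5]
tcp_rot: [0.0, 1.0, -0.0, -0.0]
wrist_force: [0.5, -0.3, -0.5]
width: 0.006
time_s: 12.65
eef_pos: [535.4, 139.8, 101.1]
tcp_rot: [0.0, 1.0, -0.0, -0.0]
wrist_force: [0.1, 0.6, -0.2]
width: 0.005
time_s: 12.85
eef_pos: [535.4, 139.8, 100.6]
tcp_rot: [0.0, 1.0, -0.0, -0.0]
wrist_force: [1.2, -0.1, 0.3]
width: 0.004
```

```bash
python3 -m creep '[[[0,0,0.0005],0,0],[[0,0,0],0,0]]';python3 -m creep '[[[0,0,0.0005],0,0],[[0,0,0],0,0]]';python3 -m creep '[[[0,0,0.0005],0,0],[[0,0,0],0,0]]';python3 -m creep '[[[0,0,0.0005],0,0],[[0,0,0],0,0]]'
```

```text
time_s: 13.05
eef_pos: [535.5, 139.8, 100.1]
tcp_rot: [0.0, 1.0, -0.0, -0.0]
wrist_force: [-0.2, 0.2, 0.3]
width: 0.003
time_s: 13.25
eef_pos: [535.5, 139.8, 100.0]
tcp_rot: [0.0, 1.0, -0.0, 0.0]
wrist_force: [-1.5, -0.5, 4.5]
width: 0.009
time_s: 13.45
eef_pos: [535.5, 139.8, 99.9]
tcp_rot: [0.0, 1.0, -0.0, 0.0]
wrist_force: [-2.6, -1.2, 8.9]
width: 0.004
time_s: 13.65
eef_pos: [535.5, 139.8, 99.9]
tcp_rot: [0.0, 1.0, -0.0, 0.0]
wrist_force: [-3.4, 0.2, 11.6]
width: 0.004
```

Lid 4 is stiff: 11 N with no give. By elimination the lid at (516,49) is the loose one, but I want to see it rock. I'll lift off, move aside and measure it again.

```bash
python3 -m creep '[[[0,0,-0.005],0,0],[[0,0,-0.03],0,0],[[0.01,0.045,-0.02],0,0],[[0.02,0.045,0],0,0],[[0.02,0.045,0],0,0],[[0.0,0.04,0],0,0],[[0,0,0],0,0],[[0,0,0],0,0]]';python3 - <<'E'
from h import *
np.set_printoptions(precision=1,suppress=True)
t=cams.camera("top");s=cams.camera("scene")
cv2.imwrite("pics/t4.png",t);cv2.imwrite("pics/s4.png",s)
T=rings(t,(243,205,330,300));S=rings(s,(305,200,408,296));print(T);print(S)
E
```

```text
time_s: 14.45
eef_pos: [485.4, 315.1, 153.4]
tcp_rot: [-0.001, 1.0, -0.0, 0.0]
wrist_force: [1.0, -0.6, -0.9]
width: 0.004
[[261.2 271.5  23.1  23.4]
 [304.8 270.9  23.1  23.2]
 [261.  228.4  22.6  23.1]
 [304.  227.3  22.8  23.1]]
[[372.9 267.   21.   24.2]
 [329.5 252.6  20.4  23.5]
 [386.4 230.7  19.   23.1]
 [344.6 219.5  18.3  22.4]]
```

View pics/s4.png

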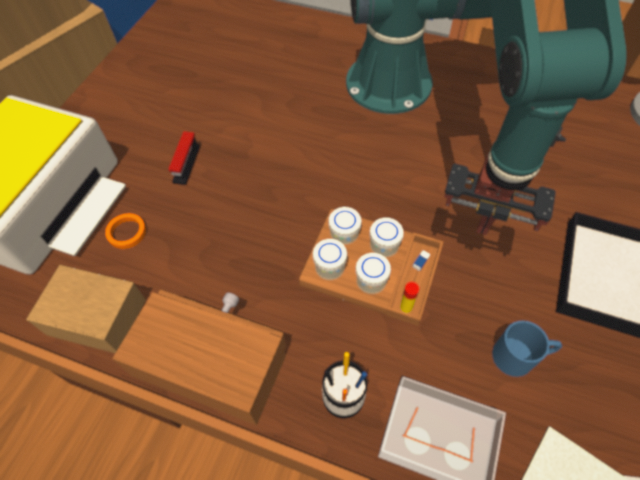

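The three stiff lids are unmoved, but the ring at (345,219) has shifted 1.1 px in the scene view. I'll compute its height again.

```bash
python3 - <<'E'
from h import *
np.set_printoptions(precision=1,suppress=True)
print(tri((304.8,270.9),(344.6,219.5)),tri((304.7,270.8),(344.6,218.4)))
a=cv2.imread("pics/scene0.png")[195:260,310:410];b=cv2.imread("pics/s4.png")[195:260,310:410]
cv2.imwrite("pics/cmp4.png",cv2.resize(np.hstack([a,b]),(800,260),interpolation=2))
E
```

```text
(array([515.5,  49.2,  77.1]), np.float64(1.4675918262102823)) (array([515.5,  49.2,  81.1]), np.float64(1.5546234836477468))
```

View pics/cmp4.png

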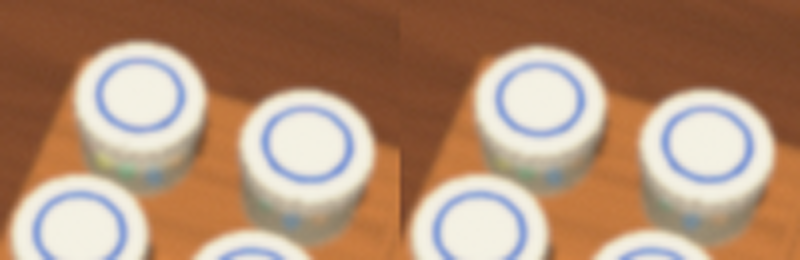

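The lid at (516,49) now sits about 4 mm lower than before, still level, and may not be fully home. I'll probe its other side (x≈496) to see whether it still rocks.

```bash
python3 -m creep '[[[-0.0105,-0.0445,0],0,0],[[0,-0.0445,0],0,0],[[0,-0.0445,0],0,0],[[0,-0.0445,0],0,0],[[0,-0.0445,0],0,0],[[0,-0.0425,0],0,0],[[0,0,0.02],0,0],[[0,0,0.02],0,0],[[0,0,0.01],0,0],[[0,0,0],0,0],[[0,0,0],0,0],[[0,0,0],0,0]]'
```

```text
time_s: 15.75
eef_pos: [496.6, 49.6, 104.3]
tcp_rot: [0.0, 1.0, -0.0, 0.001]
wrist_force: [-0.3, 0.2, -0.5]
width: 0.0
```

```bash
python3 -m creep '[[[0,0,0.002],0,0],[[0,0,0.002],0,0],[[0,0,0.001],0,0],[[0,0,0],0,0],[[0,0,0],0,0]]';python3 -m creep '[[[0,0,0.001],0,0],[[0,0,0],0,0]]';python3 -m creep '[[[0,0,0.001],0,0],[[0,0,0],0,0]]';python3 -m creep '[[[0,0,0.001],0,0],[[0,0,0],0,0]]';python3 -m creep '[[[0,0,0.0005],0,0],[[0,0,0],0,0]]'
```

```text
time_s: 16.25
eef_pos: [495.9, 49.6, 98.5]
tcp_rot: [0.0, 1.0, -0.0, -0.0]
wrist_force: [0.1, -0.3, 0.0]
width: 0.007
time_s: 16.45
eef_pos: [495.9, 49.6, 97.5]
tcp_rot: [0.0, 1.0, -0.0, -0.0]
wrist_force: [0.8, -0.3, 0.5]
width: 0.004
time_s: 16.65
eef_pos: [495.9, 49.5, 96.4]
tcp_rot: [0.0, 1.0, -0.0, -0.0]
wrist_force: [-0.9, 0.5, -0.1]
width: 0.0
time_s: 16.85
eef_pos: [495.9, 49.5, 95.5]
tcp_rot: [0.0, 1.0, -0.0, -0.0]
wrist_force: [0.4, 0.1, -0.5]
width: 0.004
time_s: 17.05
eef_pos: [495.9, 49.5, 95.0]
tcp_rot: [0.0, 1.0, -0.0, -0.0]
wrist_force: [0.4, 0.3, -1.4]
width: 0.005
```

```bash
python3 -m creep '[[[0,0,0.0005],0,0],[[0,0,0],0,0]]';python3 -m creep '[[[0,0,0.0005],0,0],[[0,0,0],0,0]]';python3 -m creep '[[[0,0,0.0005],0,0],[[0,0,0],0,0]]'
```

```text
time_s: 17.25
eef_pos: [496.0, 49.5, 94.5]
tcp_rot: [0.0, 1.0, -0.0, -0.0]
wrist_force: [-0.2, 0.2, 0.7]
width: 0.006
time_s: 17.45
eef_pos: [495.9, 49.5, 94.0]
tcp_rot: [0.0, 1.0, -0.0, -0.0]
wrist_force: [-0.2, 0.1, -0.3]
width: 0.004
time_s: 17.65
eef_pos: [496.0, 49.5, 93.6]
tcp_rot: [0.0, 1.0, -0.0, -0.0]
wrist_force: [-0.2, 0.1, 0.4]
width: 0.006
```

```bash
python3 -m creep '[[[0,0,0.0005],0,0],[[0,0,0],0,0]]';python3 -m creep '[[[0,0,0.0005],0,0],[[0,0,0],0,0]]';python3 -m creep '[[[0,0,0.0005],0,0],[[0,0,0],0,0]]'
```

```text
time_s: 17.85
eef_pos: [496.0, 49.5, 93.3]
tcp_rot: [0.0, 1.0, -0.0, 0.0]
wrist_force: [-0.4, -0.7, 6.1]
width: 0.007
time_s: 18.05
eef_pos: [496.1, 49.6, 93.1]
tcp_rot: [0.0, 1.0, -0.0, 0.0]
wrist_force: [-2.4, 0.3, 7.9]
width: 0.003
time_s: 18.25
eef_pos: [496.1, 49.5, 92.9]
tcp_rot: [0.0, 1.0, -0.0, 0.0]
wrist_force: [-2.6, 1.6, 12.4]
width: 0.005
```

There is stiff contact here too, at tip height about 76.4 mm, and this is the only lid that has moved. I'll lift off and press it at its middle.

```bash
python3 -m creep '[[[0,0,-0.004],0,0],[[0,0,-0.004],0,0],[[-0.0195,0,0],0,0],[[0,0,0],0,0],[[0,0,0.002],0,0],[[0,0,0.001],0,0],[[0,0,0.001],0,0],[[0,0,0],0,0],[[0,0,0],0,0]]';python3 -m creep '[[[0,0,0.001],0,0],[[0,0,0],0,0]]';python3 -m creep '[[[0,0,0.001],0,0],[[0,0,0],0,0]]';python3 -m creep '[[[0,0,0.0005],0,0],[[0,0,0],0,0]]'
```

```text
time_s: 19.15
eef_pos: [515.1, 49.6, 96.0]
tcp_rot: [0.0, 1.0, -0.0, -0.0]
wrist_force: [0.4, -0.5, 0.6]
width: 0.005
time_s: 19.35
eef_pos: [515.4, 49.5, 95.0]
tcp_rot: [0.0, 1.0, -0.0, -0.0]
wrist_force: [0.0, -0.1, -0.3]
width: 0.007
time_s: 19.55
eef_pos: [515.6, 49.5, 94.2]
tcp_rot: [0.0, 1.0, -0.0, 0.0]
wrist_force: [-0.4, 0.0, 1.0]
width: 0.004
time_s: 19.75
eef_pos: [515.6, 49.5, 94.1]
tcp_rot: [0.0, 1.0, -0.0, 0.0]
wrist_force: [-1.7, 0.5, 6.0]
width: 0.008
```

Centre contact at tip height 77.2 mm matches the triangulated 77.1–77.4. It was lower at both rims, so this lid does rock a little. Pressing it home now.

```bash
python3 -m creep '[[[0,0,0.0005],0,0],[[0,0,0],0,0]]';python3 -m creep '[[[0,0,0.0005],0,0],[[0,0,0],0,0]]';python3 -m creep '[[[0,0,0.0005],0,0],[[0,0,0],0,0]]'
```

```text
time_s: 19.95
eef_pos: [515.6, 49.5, 93.7]
tcp_rot: [0.0, 1.0, -0.0, 0.0]
wrist_force: [-1.7, -0.1, 8.4]
width: 0.005
time_s: 20.15
eef_pos: [515.6, 49.5, 93.3]
tcp_rot: [0.0, 1.0, -0.0, 0.0]
wrist_force: [-2.8, -0.1, 7.9]
width: 0.003
time_s: 20.35
eef_pos: [515.6, 49.5, 92.8]
tcp_rot: [0.0, 1.0, -0.0, 0.0]
wrist_force: [-2.3, -0.7, 9.2]
width: 0.001
```

It is now giving way steadily at 8–9 N. I'll continue down to the stop.

```bash
python3 -m creep '[[[0,0,0.0005],0,0],[[0,0,0.0005],0,0],[[0,0,0],0,0]]';python3 -m creep '[[[0,0,0.0005],0,0],[[0,0,0.0005],0,0],[[0,0,0],0,0]]';python3 -m creep '[[[0,0,0.0005],0,0],[[0,0,0],0,0]]';python3 -m creep '[[[0,0,0.0005],0,0],[[0,0,0],0,0]]'
```

```text
time_s: 20.65
eef_pos: [515.6, 49.5, 92.3]
tcp_rot: [0.0, 1.0, -0.0, 0.0]
wrist_force: [-4.1, -1.0, 14.6]
width: 0.008
time_s: 20.95
eef_pos: [515.7, 49.5, 92.1]
tcp_rot: [0.0, 1.0, -0.0, 0.0]
wrist_force: [-5.1, -0.1, 24.2]
width: 0.004
time_s: 21.15
eef_pos: [515.7, 49.5, 92.1]
tcp_rot: [0.0, 1.0, -0.0, 0.001]
wrist_force: [-7.1, 0.5, 28.0]
width: 0.007
time_s: 21.35
eef_pos: [515.8, 49.5, 92.0]
tcp_rot: [0.0, 1.0, -0.0, 0.001]
wrist_force: [-9.8, -0.6, 33.8]
width: 0.003
```

Hard stop at tip height about 75.3 mm, which is 81.3 − 6, so the lid is fully home. I'll ease to a moderate push and check the scene.

```bash
python3 -m creep '[[[0,0,-0.0005],0,0],[[0,0,-0.0005],0,0],[[0,0,0],0,0],[[0,0,0],0,0],[[0,0,0],0,0]]'; python3 - <<'E'
from h import *
np.set_printoptions(precision=1,suppress=True)
s=cams.camera("scene");cv2.imwrite("pics/s5.png",s)
print(rings(s,(305,200,408,296)))
d=cv2.absdiff(s,cv2.imread("pics/scene0.png")).max(2)
for n,(x,y,X,Y) in dict(glue=(398,280,425,318),eraser=(410,248,432,275),stapler=(160,125,205,190),tape=(100,208,150,252),mug=(485,315,565,380)).items(): print(n,d[y:Y,x:X].max())
E
python3 -c "
from workcell import readout;s=readout.get_state();print(s['time_s'],s['eef_pos'],s['wrist_force'])"
```

```text
time_s: 21.85
eef_pos: [515.7, 49.5, 92.2]
tcp_rot: [0.0, 1.0, -0.0, 0.001]
wrist_force: [-5.5, -0.2, 24.4]
width: 0.001
[[372.9 267.   21.   24.3]
 [329.5 252.6  20.4  23.5]
 [386.5 230.8  18.9  23. ]
 [344.5 220.3  17.9  22. ]]
glue 11
eraser 5
stapler 11
tape 11
mug 6
21.9 [515.72280278  49.527915    92.19174512] [-5.75352708 -0.47190071 24.56316837]
```

View pics/s5.png

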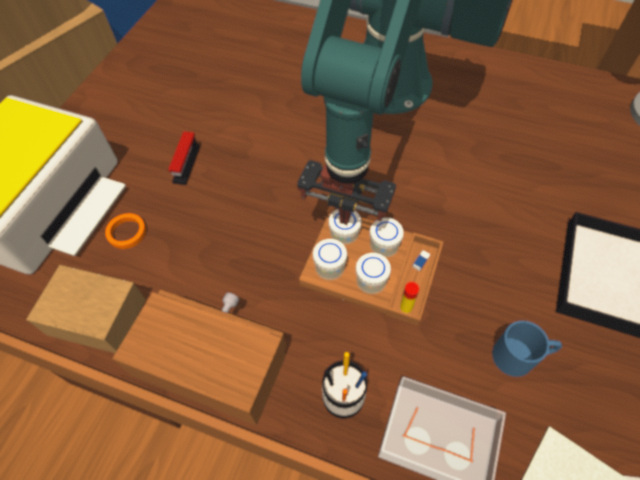

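The picture shows the fingertips on the lid at (345,222), with the other lids and everything else where they were. The push holds at 24 N. Handing in.

```bash
python3 -c "
from workcell import ticket;print(ticket.sign_off())"
```

```text
the job is handed in; nothing more can be done
None
```

The loose lid, at about (516, 49), is pressed down to its hard stop. I handed the job in at 21.9 s with the fingertips still pushing on its middle at about 24 N.

- **Finding it:** I probed all four lids near the rim with shut fingers. The other three pushed back 6, 8 and 12 N without giving. That made (516, 49) the loose one, mostly by elimination and because its ring had moved in the pictures.
- **Seating it:** Pressed at its middle, it gave way at 8–9 N and then stopped hard, with force rising to 34 N over about 0.2 mm. Its top is now at about 75.3 mm, 6 mm below the 81.2 mm I first measured, which matches the stated travel.
- **Last checks:** The other three rings were within 0.1 px of where they started. The picture differences at the glue, eraser, stapler, tape and mug were at noise level.

Some things did not go as expected:
- **Unclear rocking:** I never saw the stated 3 mm sink. Its rims met the fingers stiffly only about 0.5–1 mm lower than its middle.
- **Early drop:** The lid was about 4 mm lower after my first rim probe, and no reading showed the force that did it. The middle press covered only the last 2 mm, so part of the seating happened before that press.
- **Harder probing than "lightly":** Rim forces reached about 12 N on the lid at (516, 139) and on the second probe of the loose lid.
- **Not re-tested:** I did not check again for rocking after seating it, because the fingers had to stay on it.

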